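Fill the nut box, shut it and stack the tea tin

ROBOT

A 6-joint arm with a two-finger parallel gripper is mounted at the origin on the work surface. World frame = base frame: x ahead of the robot, y to its left, z up, the work surface at z = 0. Lengths are in m, angles in rad, forces in N, time in s.
With the tool pointing down it reaches from about 0.35 to 0.775 m from the base axis. Payload 7.3 kg.
Tool frame: the origin (TCP) lies between the finger pads; the fingertips stand 14 mm ahead of it and the grasp point (between the pads) lies 5 mm behind it; z points along the fingers, y is the line along which they close (so a half turn about z gives the same grasp; the last joint's range is limited). The gripper opens to 92 mm and grips with 3 to 60 N. Pads are 19 mm wide; open, the fingers measure 130 mm over their backs; the gripper's body (75 mm by 190 mm) begins 47 mm behind the grasp point.
Start: joints at [1.045, 0.342, 1.524, -0, 1.275, -0.146], TCP at [0.195, 0.488, 0.241] pointing down, gripper open.
Joint ranges: [-2.53, 2.53], [-0.77, 2.02], [0.04, 2.7], [-1, 4.14], [0.28, 2.66], [-3.11, 3.11]. Speed limits (rad/s): [2.57, 2.57, 3.14, 3.14, 3.14, 3.14].

INTERFACE

Orientations are given as [roll, pitch, yaw] about the fixed x, y, z axes, in that order (R = Rz(yaw) Ry(pitch) Rx(roll)).
In Python, from cell import robot, eyes gives the robot as it stands. The module is installed in compiled form; this text tells all that it offers.
- The arm moves only by the shell command python3 -m handwheel 'ROWS' [FORCE]. ROWS is JSON, one flat list of numbers, 5 for each row, row after row: the shift along the world's x, y, z in mm, then the turn about the world's z in rad, then the opening, from 0 (shut) to 1 (fully open). In form: [x, y, z, spin, jaw, x, y, z, spin, jaw, ...]. A call has 1 to 8 rows; each row shifts and turns the commanded pose from where the row before left it; what a row does not reach is not made up. A row lasts 1/10 s, in which the tool goes at most 50 mm and 8.59 degrees, less where a joint would pass 70% of its speed; a pose out of reach is approached as far as the arm can. A call with a gripper value outside its range is refused whole. The fingers move at their own pace and stop on an object; FORCE is the grip in N (left out, the last holds). Time passes only in rows, so rows that do not move let the fingers close. It gives the time, the measured TCP pose, the force, the opening and the grip force at its end, in the units of the state.
- robot.observe(): the state, without advancing time (a new reading comes with each control period).
- eyes.read_camera(name): name is "scene" or "top"; returns (picture, depth): 384x512x3 uint8, blue, green, red; 384x512 float32, m along the optical axis (not along the pixel's ray), 0 where there is no reading.
- eyes.calibration(name): a dict with "fx", "fy", "cx", "cy" (pixels), "world_to_cam" (4x4, takes a point from world to camera coordinates). Camera axes: x right, y down, z forward; pixel columns grow to the right and rows downward; lengths in m; the calibration is good to about 2 mm. A picture is of the moment at which its call begins. calibration takes no time and is no camera call.
- robot.hand_in(): hands the job in; it is judged then, once.
The state is a dict: "time": time; "qpos": joint angles; "qvel": joint speeds; "joint_efforts": joint torques, N m; "tool_pos": TCP position; "tool_rot": TCP orientation; "contact_force": force on the tool from outside, world axes, zero at the start; "torque": the same for the moment, N m; "opening": finger opening in m; "grip_force": force on a finger pad.
Only numpy, scipy, OpenCV 4.12 (cv2) and the standard library are available. Lean on these libraries where they do the work, as an engineer would, in place of code of your own. Each camera call takes 0.05 s, during which the arm holds its last target. There are 200 camera calls.

TASK

Pick up the measuring cup by its handle, pour all six walnuts into the open clear acrylic box, and stand the cup upright back on its cork trivet. Then flip the box's lid shut, and finally lower (do not drop) the tea tin onto the middle of the closed lid, upright and squarely, its long side along the lid's long side. Leave the jars, sugar bowl, spoon and strainer where they are.

Things in the scene. Friction and masses are not known exactly. Their poses are not given: they have to be found in the camera images.
- box: Clear acrylic box, fixed to the shelf, open on top: 140 mm along its own x, 160 mm along its own y, 80 mm high, walls and floor 4 to 5 mm. Origin: centre of its underside, z up. The lid is hinged along the top edge on its own +x side (the side away from the robot).
- lid (a joint): Angle of the box's flip-top lid in rad: 0 = shut flat on the rim, 1.57 = standing upright, stop at 2.15. Starts standing open, at 1.62 to 1.84. The hinge has a little friction and damping: near upright (about 1.3 to 1.85) the lid stays where it is left, below about 1.2 it sinks shut by itself in about a second.
- lid_hinge (a point): Middle of the lid's hinge line, on the box's top edge 80 mm up; the hinge runs along the box's y. Axes as the box's.
- lid_top (a point): Centre of the lid's upper (outer) face; it moves with the lid. The lid is clear acrylic, 140 (own x) x 160 mm (own y), 5 mm thick, with an 8 mm tab on its free edge; shut, its top is 85 mm above the shelf.
- cup: Steel measuring cup, holding the walnuts: 90 mm high, flaring from 82 mm across at the foot to 112 mm at the rim, wall 3 mm, 140 g. Origin: centre of its underside, z up. A straight level handle goes out along its own +x, from the cup's side to 142 mm from the cup's axis.
- cup_grip (a point): Grip point in the middle of the cup's handle, 110 mm from the cup's axis and 71 mm above its underside. The handle is a plain round bar, 20 mm thick. Axes as the cup's: x along the handle.
- trivet: Flat round cork trivet, fixed, 130 mm across, 8 mm thick, on which the cup starts. Origin: centre of its underside.
- tin: Closed metal tea tin, a plain rectangular block 60 mm (own x) x 100 mm (own y) x 70 mm high, 200 g. Origin: centre of its underside, z up.
- walnut1: Walnut, 27 mm across and 34 mm long, 12 g; starts in the cup. Origin: its centre.
- walnut2: Walnut, 27 mm across and 34 mm long, 12 g; starts in the cup. Origin: its centre.
- walnut3: Walnut, 27 mm across and 34 mm long, 12 g; starts in the cup. Origin: its centre.
- walnut4: Walnut, 27 mm across and 34 mm long, 12 g; starts in the cup. Origin: its centre.
- walnut5: Walnut, 27 mm across and 34 mm long, 12 g; starts in the cup. Origin: its centre.
- walnut6: Walnut, 27 mm across and 34 mm long, 12 g; starts in the cup. Origin: its centre.
- sugar_bowl: Bystander: round white ceramic sugar bowl with its lid shut, 104 mm across, 94 mm high. Origin: centre of its underside.
- jar1: Bystander: small glass jar with a purple screw lid, 56 mm across, 86 mm high. Origin: centre of its underside.
- jar2: Bystander: small glass jar with a purple screw lid, 56 mm across, 86 mm high. Origin: centre of its underside.
- jar3: Bystander: small glass jar with a purple screw lid, 56 mm across, 86 mm high. Origin: centre of its underside.
- spoon: Bystander: flat bamboo spoon lying down, about 150 mm long (own x), 9 mm thick. Origin: on the shelf under its middle.
- strainer: Bystander: steel tea strainer, bowl 68 mm across and 25 mm high, handle to 123 mm along its own x. Origin: centre of the bowl's underside.
Mind the look-alikes: they are no part of the job. What is shaped like the box but orange or purple is not meant.

How it is judged:
By the outcome, as a careful person would: the job done as asked, in the order asked, and still so for the second after the job is handed in, with the robot touching nothing.
It also fails if it takes over 69 s, if anything falls off the work surface, if the arm or the gripper's body presses on something with over 40 N, if the wrist force passes 120 N, or if a joint passes its speed limit or range.

## Working session

There is one attempt and no reset: what is moved stays moved. The work goes in short steps, Python scripts to look and compute and a shell command to move; the robot and the scene stay as the last step left them, time stands still between calls to the robot, and variables do not carry over. Pictures are saved under pics/ and viewed, at most 13 in all, crops included, and the job is handed in when it is done.

```bash
mkdir -p pics
cat > h.py <<'E'
import numpy as np, cv2
from cell import robot, eyes
def cam(n):
    im,d=eyes.read_camera(n); return im,d,eyes.calibration(n)
def pts(d,c):   # world xyz per pixel from depth
    v,u=np.mgrid[:d.shape[0],:d.shape[1]]
    p=np.stack([(u-c["cx"])/c["fx"]*d,(v-c["cy"])/c["fy"]*d,d],-1)
    T=np.linalg.inv(np.array(c["world_to_cam"])); return p@T[:3,:3].T+T[:3,3]
def ray(u,v,z,c):  # pixel onto plane z
    T=np.linalg.inv(np.array(c["world_to_cam"])); o=T[:3,3]
    r=T[:3,:3]@np.array([(u-c["cx"])/c["fx"],(v-c["cy"])/c["fy"],1]); return o+r*(z-o[2])/r[2]
E
python3 - <<'E'
from h import *
for n in("top","scene"):
    im,d,c=cam(n); cv2.imwrite(f"pics/{n}0.png",cv2.resize(im,(800,600))); np.savez(f"{n}0.npz",im=im,d=d)
    print(n,np.linalg.inv(np.array(c["world_to_cam"])).round(3).tolist(),c["fx"],c["cx"],c["cy"])
print(robot.observe())
E
```

```text
top [[0.006, -0.978, 0.207, 0.284], [-1.0, -0.006, 0.001, -0.034], [0.0, -0.207, -0.978, 1.052], [0.0, 0.0, 0.0, 1.0]] 367.9489084733435 254.82389722629986 192.77220062397382
scene [[0.864, 0.426, -0.268, 0.82], [0.503, -0.734, 0.457, -0.616], [-0.002, -0.53, -0.848, 1.168], [0.0, 0.0, 0.0, 1.0]] 401.7423241144645 256.18449933638414 186.46655028353445
{'time': 0.1, 'qpos': array([ 1.04500474e+00,  3.42652541e-01,  1.52491064e+00, -5.06482226e-05,
        1.27536632e+00, -1.45994467e-01]), 'qvel': array([ 0.00110372, -0.00177881, -0.00311616, -0.00087599,  0.00028146,
        0.00084898]), 'joint_efforts': array([ 1.28996486e-03, -4.32003129e+01, -2.44697410e+01,  7.19611812e-02,
        5.26505650e-02, -4.76084111e-06]), 'tool_pos': array([0.19445667, 0.48730252, 0.24011848]), 'tool_rot': array([-3.14026298e+00, -1.46560370e-04,  2.76181021e+00]), 'contact_force': array([ 0.15561296,  0.13731087, -0.34705308]), 'torque': array([-0.01514421,  0.01283797,  0.03621783]), 'grip_force': 0.0, 'opening': 0.09200677810799632}
```

View pics/top0.png

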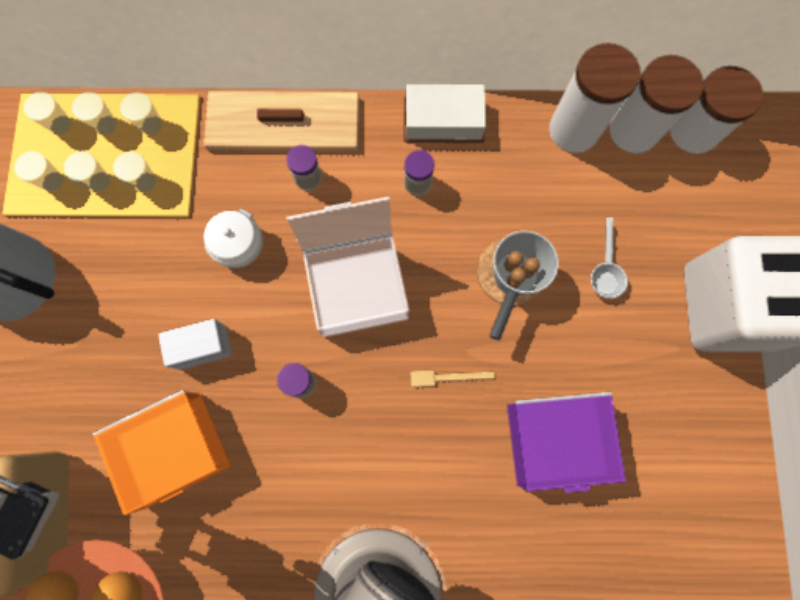

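View pics/scene0.png

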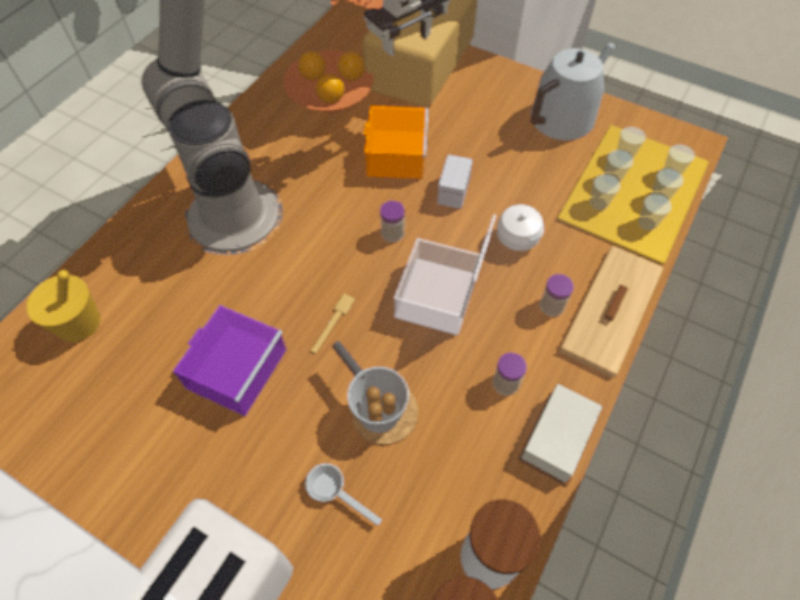

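Candidates (top view, 800×600 px): 
- Box: clear at (355,285), against purple at (567,443) and orange at (160,455). I choose the clear one with the standing lid.
- Tin: silver block at (193,343), against the cream block at (445,110). I'll decide by size.
- Cup: the steel cup with walnuts at (525,262), against the strainer at (608,280).

Run:
```python
from h import *
S=.64
def rect(P):
    r=cv2.minAreaRect((P[:,:2]*1000).astype(np.float32)); return [round(x,1) for x in (*r[0],*r[1],r[2])]
for n in("top","scene"):
    f=np.load(f"{n}0.npz");im,d=f["im"],f["d"];c=eyes.calibration(n);W=pts(d,c);ok=d>0
    def reg(a,b,x0,x1,y0,y1):
        m=ok&(W[...,2]>a)&(W[...,2]<b)&(W[...,0]>x0)&(W[...,0]<x1)&(W[...,1]>y0)&(W[...,1]<y1); return W[m]
    for name,(u,v),z in [("box",(355,285),.08),("tin",(193,343),.07),("cream",(445,110),.07),("cup",(525,262),.098)]:
        if n=="top": print(name,ray(u*S,v*S,z,c).round(3))
    if n=="top":
        ctr={k:ray(u*S,v*S,z,c) for k,(u,v),z in [("box",(355,285),.08),("tin",(193,343),.07),("cream",(445,110),.07),("cup",(525,262),.098)]}
    for k,a,b,h in [("box",.074,.086,.12),("tin",.055,.09,.08),("cream",.03,.12,.09)]:
        x,y=ctr[k][:2];P=reg(a,b,x-h,x+h,y-h,y+h); print(n,k,len(P),rect(P) if len(P) else 0, np.median(P[:,2]))
    x,y=ctr["cup"][:2]
    P=reg(.09,.105,x-.08,x+.08,y-.08,y+.08); (cx,cy),r=cv2.minEnclosingCircle((P[:,:2]*1000).astype(np.float32)); print(n,"cup rim",cx,cy,r,P[:,2].max())
    P=reg(.065,.098,x-.17,x+.17,y-.17,y+.17); q=np.hypot(P[:,0]-cx/1000,P[:,1]-cy/1000); H=P[(q>.07)&(q<.16)]
    if len(H): m=H.mean(0); print("handle",len(H),m.round(3),np.arctan2(m[1]-cy/1000,m[0]-cx/1000),q[(q>.07)&(q<.16)].max())
    P=reg(.1,.26,ctr["box"][0],ctr["box"][0]+.22,ctr["box"][1]-.12,ctr["box"][1]+.12)
    print("lid",len(P),P[P[:,2]>.18].mean(0) if len(P) else 0, P[(P[:,2]<.14)].mean(0) if len(P) else 0)
f=np.load("top0.npz")["im"]
a=cv2.resize(f[115:225,180:370],(800,463),interpolation=cv2.INTER_CUBIC);cv2.imwrite("pics/crop0.png",a)
```

```text
box [0.519 0.042 0.08 ]
tin [0.417 0.32  0.07 ]
cream [ 0.861 -0.119  0.07 ]
cup [ 0.557 -0.251  0.098]
top box 424 [527.0, 44.1, 142.3, 160.2, 12.3] 0.08059700298963018
top tin 878 [396.7, 320.6, 109.4, 100.1, 15.6] 0.07001276130004641
top cream 1571 [848.4, -120.1, 154.3, 147.7, 0.3] 0.05616184541382163
top cup rim 543.88427734375 -243.407470703125 71.92070007324219 0.10258485397334405
handle 169 [ 0.461 -0.209  0.087] 2.7478330451456734 0.12483131798260086
lid 1404 [0.60524213 0.0613302  0.20543038] [0.59817432 0.05943222 0.12048718]
scene box 256 [525.7, 44.3, 143.1, 165.8, 13.0] 0.07854575607627523
scene tin 377 [395.1, 321.8, 109.1, 106.6, 14.8] 0.06795366370825784
scene cream 1671 [847.5, -118.8, 152.2, 152.7, 0.4] 0.053889940154584925
scene cup rim 545.38134765625 -245.28515625 68.5563735961914 0.10159487634506537
handle 115 [ 0.454 -0.208  0.085] 2.7549668139858747 0.1281802787392895
lid 130 [0.60885613 0.04968597 0.21527743] [0.61065978 0.0022006  0.12171751]
```

View pics/crop0.png

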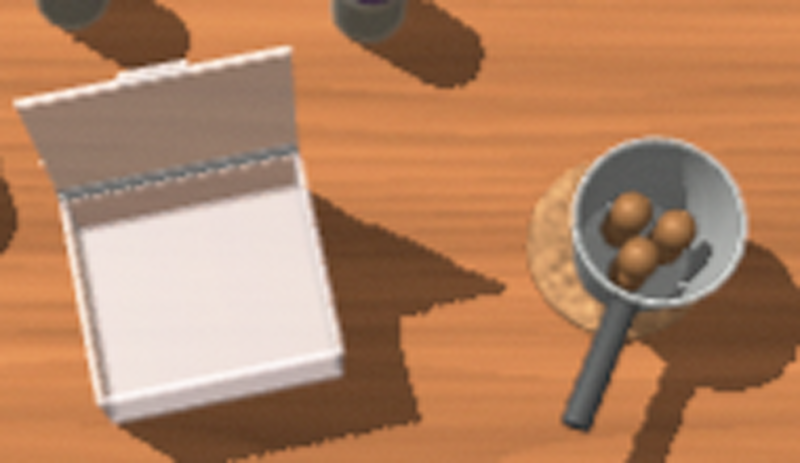

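The crop shows the clear box (rim corners near (65,195), (298,155), (340,355), (112,410), lid standing, tab at (152,70)) and the cup (rim centre ≈(660,224), handle to (578,427), walnuts at (632,235)). This confirms the choice. Next I refine the cup and tin.

Run:
```python
from h import *
f=np.load("top0.npz");im,d=f["im"],f["d"];c=eyes.calibration("top");W=pts(d,c)
px=lambda u,v:(180+u/4.21,115+v/4.21)
ctr=ray(*px(660,222),.098,c);tip=ray(*px(578,418),.085,c);mid=ray(*px(622,318),.085,c)
print(ctr,tip,mid)
for n in("top","scene"):
    f=np.load(f"{n}0.npz");d=f["d"];W=pts(d,eyes.calibration(n))
    m=((abs(W[...,2]-.069)<.006)&(np.hypot(W[...,0]-.417,W[...,1]-.32)<.09)).astype(np.uint8)
    k,l,s,cc=cv2.connectedComponentsWithStats(m)
    i=1+s[1:,4].argmax();P=W[l==i];print(n,"tin",s[1:,4],cv2.minAreaRect((P[:,:2]*1000).astype(np.float32)),P.mean(0))
    # rim circle: least squares with trimming
    P=W[(W[...,2]>.092)&(W[...,2]<.103)&(np.hypot(W[...,0]-ctr[0],W[...,1]-ctr[1])<.065)]
    for _ in range(8):
        A=np.c_[2*P[:,:2],np.ones(len(P))];s=np.linalg.lstsq(A,(P[:,:2]**2).sum(1),rcond=None)[0];r=np.sqrt(s[2]+s[:2]@s[:2])
        e=abs(np.hypot(*(P[:,:2]-s[:2]).T)-r);P=P[e<max(.003,np.percentile(e,85))]
    print("rim",s[:2],r,len(P))
    # handle points
    M=(W[...,2]>.076)&(W[...,2]<.094);q=W[...,:2]-s[:2];rr=np.hypot(q[...,0],q[...,1])
    H=W[M&(rr>.07)&(rr<.15)&(q[...,0]<0)]
    l=cv2.fitLine((H[:,:2]*1000).astype(np.float32),cv2.DIST_HUBER,0,.01,.01).ravel();print("handle",len(H),l,np.arctan2(l[1],l[0]),H[:,2].max())
```

```text
[ 0.55699591 -0.25310116  0.098     ] [ 0.43216774 -0.19918625  0.085     ] [ 0.49689418 -0.22921778  0.085     ]
top tin [831   5] ((420.1425476074219, 327.25555419921875), (60.4483528137207, 100.08609771728516), 15.35456657409668) [0.41955262 0.32638804 0.06999787]
rim [ 0.55923935 -0.25016579] 0.053575702284310044 191
handle 203 [ 9.2547369e-01 -3.7881193e-01  4.6083850e+02 -2.0799866e+02] -0.3885122 0.09362795366369092
scene tin [340   3] ((418.6952209472656, 328.07177734375), (60.27378463745117, 106.73869323730469), 14.886587142944336) [0.41986493 0.32602462 0.06834498]
rim [ 0.55833196 -0.25017563] 0.053724802825031184 140
handle 141 [ 9.2414945e-01 -3.8203108e-01  4.6056924e+02 -2.1086795e+02] -0.3919931 0.09210168498403104
```

```bash
python3 -m handwheel '[37,-28,0,0,1,37,-28,0,0,1,37,-28,0,0,1,37,-28,0,0,1,37,-28,0,0,1,37,-28,0,0,1,40,-28,0,0,1,0,-40,0,0,1]' 60
python3 -m handwheel '[0,-42,0,0,1,0,-42,0,0,1,0,-42,0,0,1,0,-42,0,0,1,0,-42,0,0,1,0,-42,0,0,1,0,-42,0,0,1,0,-42,0,0,1]'
python3 -m handwheel '[0,-42,0,-0.01,1,0,-42,0,0,1,0,-39,0,0,1,0,0,0,0,1,0,0,0,0,1]'
```

```text
time: 0.9
tool_pos: [0.4604, 0.2502, 0.2395]
tool_rot: [3.141, 0.001, 2.76]
contact_force: [0.4, -0.5, -0.4]
opening: 0.0918
grip_force: 0.0
time: 1.7
tool_pos: [0.4562, -0.086, 0.2406]
tool_rot: [3.141, -0.0, 2.762]
contact_force: [0.5, -0.2, -0.3]
opening: 0.092
grip_force: 0.0
time: 2.2
tool_pos: [0.4562, -0.2077, 0.2401]
tool_rot: [3.141, -0.001, 2.75]
contact_force: [0.1, -0.1, 0.3]
opening: 0.0916
grip_force: 0.0
```

```bash
python3 -m handwheel '[0,0,-30,0,1,0,0,-30,0,1,0,0,-30,0,1,0,0,-30,0,1,0,0,-26,0,1,0,0,-20,0,1,0,0,0,0,1]'
python3 -m handwheel '[0,0,0,0,0.15,0,0,0,0,0.15,0,0,0,0,0.1,0,0,0,0,0.1,0,0,0,0,0.1,0,0,0,0,0.1]' 60
```

```text
time: 2.9
tool_pos: [0.4552, -0.2048, 0.0726]
tool_rot: [3.14, -0.006, 2.754]
contact_force: [-0.0, -0.1, 0.4]
opening: 0.0919
grip_force: 0.0
time: 3.5
tool_pos: [0.4567, -0.2075, 0.075]
tool_rot: [3.142, 0.0, 2.752]
contact_force: [0.8, -1.1, 0.2]
opening: 0.0483
grip_force: 0.0
```

```bash
python3 -m handwheel '[0,0,0,0,0.05,0,0,0,0,0.05,0,0,0,0,0.05,0,0,0,0,0.05,0,0,0,0,0.05,0,0,0,0,0.05]' 60
python3 -m handwheel '[0,0,5,0,0.05,0,0,10,0,0.05,0,0,10,0,0.05,0,0,0,0,0.05]'
python3 - <<'E'
from h import *
im,d,c=cam("scene"); cv2.imwrite("pics/s1.png",cv2.resize(im[150:310,140:340],(800,640)[:1]+(600,)))
E
```

```text
time: 4.1
tool_pos: [0.4566, -0.2074, 0.0747]
tool_rot: [3.142, -0.0, 2.752]
contact_force: [0.0, -0.2, -0.2]
opening: 0.0186
grip_force: 60.0
time: 4.5
tool_pos: [0.4575, -0.2079, 0.1016]
tool_rot: [-3.141, 0.003, 2.752]
contact_force: [0.4, 0.7, -1.8]
opening: 0.0183
grip_force: 60.0
```

View pics/s1.png

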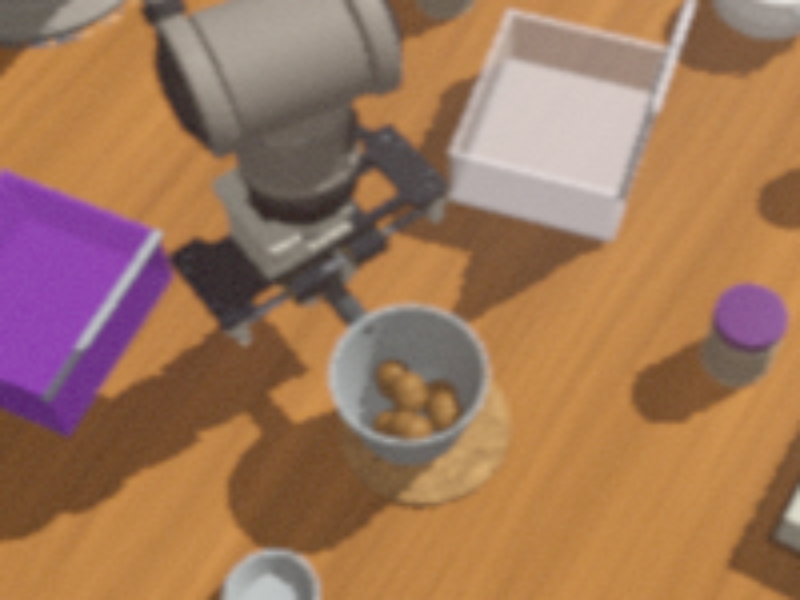

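The cup hangs level from the handle with all six walnuts (≈(415,400)). I carry it over to the near side of the box.

```bash
python3 -m handwheel '[0,0,15,0,0.05,0,0,20,0,0.05,0,0,25,0,0.05,0,0,25,0,0.05,0,0,25,0,0.05,0,0,25,0,0.05,0,0,15,0,0.05,0,0,8,0,0.05]'
python3 -m handwheel '[0,10,0,0.05,0.05,-3,20,0,0.08,0.05,-4,25,0,0.08,0.05,-4,25,0,0.08,0.05,-4,25,0,0.08,0.05,-4,25,0,0.08,0.05,-4,25,0,0.08,0.05,-3,25,0,0.05,0.05]'
python3 -m handwheel '[-3,25,0,0.025,0.05,0,15,0,0,0.05,0,10,0,0,0.05,0,0,0,0,0.05,0,0,0,0,0.05]'
python3 -c "
from cell import robot
s=robot.observe();print(s['torque'],s['contact_force'],s['opening'])"
```

```text
time: 5.35
tool_pos: [0.4568, -0.2075, 0.259]
tool_rot: [-3.141, 0.002, 2.752]
contact_force: [-1.1, -0.3, -2.6]
opening: 0.0187
grip_force: 60.0
time: 6.15
tool_pos: [0.4298, -0.0263, 0.257]
tool_rot: [3.141, -0.002, -2.949]
contact_force: [0.9, -0.4, -2.3]
opening: 0.0185
grip_force: 60.0
time: 6.65
tool_pos: [0.4276, 0.0223, 0.2575]
tool_rot: [-3.141, -0.001, -2.926]
contact_force: [0.3, -0.4, -2.6]
opening: 0.0188
grip_force: 60.0
[-0.02868868  0.24659011  0.04716141] [ 0.33656247 -0.35043124 -2.62804055] 0.01879050050508925
```

```bash
cat > st.py <<'E'
from cell import robot
s=robot.observe();t=s['torque'];print('TAU about tilt axis',round(-t[0]*.213+t[1]*.977,3),'roll',round(t[0]*.977+t[1]*.213,3),'F',s['contact_force'].round(1),'z',s['tool_pos'].round(3))
E
python3 -m handwheel '[0,0,0,0,0.05,0,0,0,0,0.05,0,0,0,0,0.05]' 30 |tail -2; python3 st.py
python3 -m handwheel '[0,0,0,0,0.05,0,0,0,0,0.05,0,0,0,0,0.05]' 20 |tail -2; python3 st.py
python3 -m handwheel '[0,0,0,0,0.05,0,0,0,0,0.05]' 15 |tail -2; python3 st.py
```

```text
opening: 0.0192
grip_force: 30.0
TAU about tilt axis 0.203 roll 0.092 F [ 0.6  1.4 -1.9] z [0.428 0.022 0.258]
opening: 0.0192
grip_force: 20.0
TAU about tilt axis 0.288 roll 0.003 F [ 0.1  0.2 -2.4] z [0.428 0.023 0.258]
opening: 0.0192
grip_force: 15.0
TAU about tilt axis 0.1 roll 0.084 F [-1.1 -0.4 -2.3] z [0.428 0.023 0.258]
```

```bash
cat > tilt.py <<'E'
from h import *
s=robot.observe();p=s['tool_pos'];y=s['tool_rot'][2]+np.pi;dv=np.array([np.cos(y),np.sin(y)])
for n in("top","scene"):
    im,d,c=cam(n);W=pts(d,c);q=W[...,:2]-p[:2];a=q@dv;b=q@np.array([-dv[1],dv[0]])
    m=(d>0)&(abs(b)<.06)&(a>-.1)&(a<.2)&(W[...,2]>.1)&(W[...,2]<p[2]+.05)
    hid=(a<.03)&(W[...,2]>p[2]-.03); m&=~hid
    A,Z=a[m]*1000,(W[...,2][m]-p[2]-.005)*1000
    if len(A)<20: print(n,"few");continue
    k=np.percentile(A,[1,50,99]);print(n,len(A),"d",k.round(),"z at far d",np.median(Z[A>k[2]-8]).round(),"z pct",np.percentile(Z,[1,50,99]).round())
E
python3 tilt.py
python3 -m handwheel '[0,0,0,0,0.05,0,0,0,0,0.05]' 11 |tail -2; python3 tilt.py
```

```text
top 188 d [179. 182. 187.] z at far d -46.0 z pct [-83. -46. -33.]
scene 1294 d [  5.  67. 185.] z at far d -45.0 z pct [-134.  -96.  -29.]
opening: 0.0194
grip_force: 11.0
top 187 d [179. 182. 188.] z at far d -45.0 z pct [-83. -47. -33.]
scene 1294 d [  4.  67. 185.] z at far d -45.0 z pct [-134.  -95.  -30.]
```

Run:
```python
from h import *
im,d,c=cam("scene"); cv2.imwrite("pics/s2.png",cv2.resize(im[60:280,150:390],(720,600)))
```

```text
(no output)
```

View pics/s2.png

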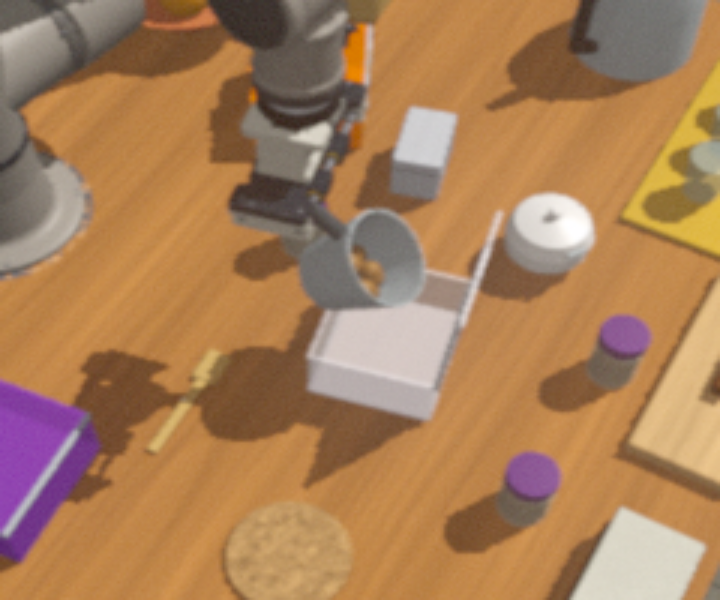

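The cup has sagged to about 50° (mouth at (385,255)), with the walnuts still inside and the mouth over the box. I let it sag further with a lighter grip.

```bash
sed -i 's/(a<.2)/(a<.165)/' tilt.py
python3 -m handwheel '[7,1,0,0,0.05,8,2,0,0,0.05,0,0,0,0,0.05]' 8 |tail -2; python3 tilt.py
python3 -m handwheel '[0,0,0,0,0.05,0,0,0,0,0.05,0,0,0,0,0.05]' 6 |tail -2; python3 tilt.py; python3 st.py
```

```text
opening: 0.0195
grip_force: 8.0
top 48 d [-13.  -8.  -2.] z at far d -95.0 z pct [-103.  -96.  -90.]
scene 1211 d [-10.  55. 161.] z at far d -70.0 z pct [-143. -101.  -37.]
opening: 0.0196
grip_force: 6.0
top 43 d [-12.  -8.  -3.] z at far d -95.0 z pct [-104.  -96.  -89.]
scene 1202 d [ -8.  55. 156.] z at far d -108.0 z pct [-144. -101.  -36.]
TAU about tilt axis 0.096 roll -0.027 F [-0.2 -1.4 -2. ] z [0.443 0.026 0.258]
```

```bash
sed -i 's/^    k=/    f=m\&(a<.02); print("  foot d min",(np.percentile(a[f],1)*1000).round(), "z there",np.median(W[...,2][f\&(a<np.percentile(a[f],1)+.006)]-p[2]-.005).round(3)) if f.sum()>20 else 0\n    k=/' tilt.py
python3 -m handwheel '[0,0,0,0,0.05,0,0,0,0,0.05,0,0,0,0,0.05]' 4 |tail -2; python3 tilt.py
python3 -m handwheel '[0,0,0,0,0.05,0,0,0,0,0.05]' 3 |tail -2; python3 tilt.py; python3 st.py
```

```text
opening: 0.02
grip_force: 4.0
  foot d min -29.0 z there -0.096
top 165 d [-29. -16.  -5.] z at far d -83.0 z pct [-116.  -91.  -77.]
  foot d min -31.0 z there -0.099
scene 1131 d [-28.  39. 157.] z at far d -97.0 z pct [-153. -104.  -42.]
opening: 0.0198
grip_force: 3.0
  foot d min -29.0 z there -0.096
top 166 d [-29. -16.  -5.] z at far d -83.0 z pct [-118.  -91.  -75.]
  foot d min -30.0 z there -0.099
scene 1129 d [-28.  39. 157.] z at far d -109.0 z pct [-153. -104.  -42.]
TAU about tilt axis 0.029 roll 0.046 F [-0.2  0.4 -1.9] z [0.443 0.026 0.258]
```

```bash
python3 -m handwheel '[11,2,0,0,0.05,15,4,-5,0,0.05,12,3,-10,0,0.05,6,1,-12,0,0.05,0,0,-12,0,0.05,0,0,-12,0,0.05,0,0,0,0,0.05]' 7; python3 st.py
python3 -m handwheel '[9,2,0,0,0.05,10,2,0,0,0.05,10,2,0,0,0.05,10,2,0,0,0.05,10,2,0,0,0.05]' 5; python3 st.py; python3 tilt.py
```

```text
time: 10.1
tool_pos: [0.4857, 0.0357, 0.2047]
tool_rot: [3.14, -0.004, -2.926]
contact_force: [-0.3, -0.2, -1.5]
opening: 0.02
grip_force: 7.0
TAU about tilt axis -0.006 roll 0.096 F [-0.3 -0.2 -1.5] z [0.486 0.036 0.205]
time: 10.6
tool_pos: [0.5367, 0.0458, 0.2069]
tool_rot: [3.142, 0.0, -2.926]
contact_force: [-1.4, -0.9, -1.5]
opening: 0.0197
grip_force: 5.0
TAU about tilt axis 0.189 roll 0.08 F [-1.4 -0.9 -1.5] z [0.537 0.046 0.207]
  foot d min -51.0 z there -0.098
top 177 d [-51. -16.  71.] z at far d -63.0 z pct [-111.  -93.    6.]
  foot d min -53.0 z there -0.093
scene 588 d [-52.   5.  74.] z at far d 7.0 z pct [-111.  -83.   15.]
```

```bash
python3 -m handwheel '[9,2,0,0,0.05,8,2,0,0,0.05,8,2,0,0,0.05,8,2,0,0,0.05,5,1,0,0,0.05]' 5; python3 tilt.py
python3 -m handwheel '[0,0,0,0,0.05,0,0,0,0,0.05,-10,-2,0,0,0.05,-10,-2,0,0,0.05,-10,-2,0,0,0.05,-10,-2,0,0,0.05,-10,-2,5,0,0.05,-10,-2,5,0,0.05]' 30; python3 st.py; python3 tilt.py
python3 - <<'E'
from h import *
im,d,c=cam("scene"); cv2.imwrite("pics/s3.png",cv2.resize(im[80:240,180:380],(750,600)))
E
```

```text
time: 11.2
tool_pos: [0.5744, 0.0548, 0.2067]
tool_rot: [3.141, 0.0, -2.926]
contact_force: [-0.9, 0.4, -0.8]
opening: 0.0201
grip_force: 5.0
  foot d min -75.0 z there -0.092
top 369 d [-75. -35.  34.] z at far d -62.0 z pct [-110.  -85.    6.]
  foot d min -75.0 z there -0.083
scene 583 d [-75. -26.  35.] z at far d 8.0 z pct [-111.  -81.   15.]
time: 12.1
tool_pos: [0.5134, 0.0425, 0.2175]
tool_rot: [-3.141, 0.002, -2.927]
contact_force: [2.6, 0.2, -3.8]
opening: 0.0193
grip_force: 30.0
TAU about tilt axis -1.058 roll 0.012 F [ 2.6  0.2 -3.8] z [0.513 0.042 0.217]
  foot d min -59.0 z there -0.097
top 204 d [-59. -28.  21.] z at far d -96.0 z pct [-118.  -92.  -64.]
  foot d min -61.0 z there -0.09
scene 665 d [-60.  -4.  97.] z at far d -3.0 z pct [-122.  -84.    4.]
```

View pics/s3.png

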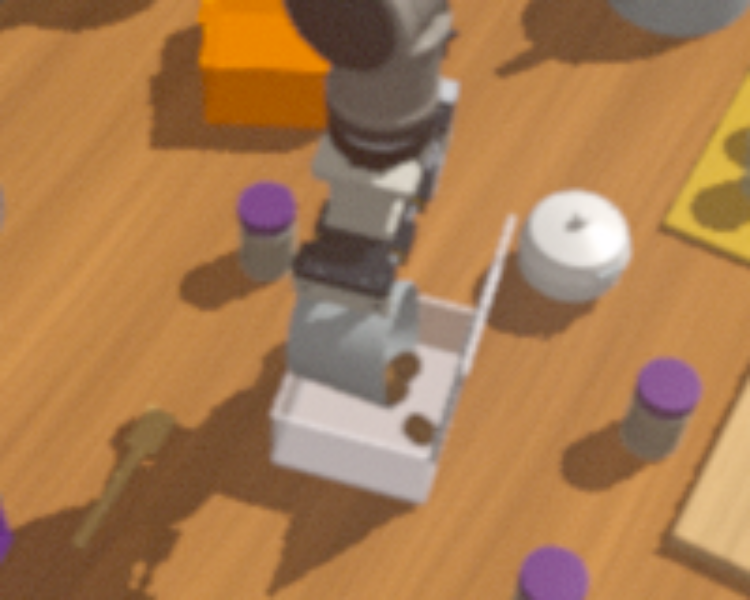

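```bash
python3 -m handwheel '[10,2,-2,0,0.05,10,2,-2,0,0.05,10,2,-2,0,0.05,10,2,-2,0,0.05,10,2,-2,0,0.05,10,2,0,0,0.05,5,1,0,0,0.05]' 5; python3 tilt.py
python3 -m handwheel '[0,0,0,0,0.05,0,0,0,0,0.05,-12,-2,0,0,0.05,-12,-2,0,0,0.05,-10,-2,0,0,0.05,0,0,0,0,0.05]' 40; python3 st.py; python3 tilt.py
```

```text
time: 12.95
tool_pos: [0.5795, 0.0559, 0.2064]
tool_rot: [3.141, -0.001, -2.926]
contact_force: [-1.3, -0.5, -1.3]
opening: 0.0201
grip_force: 5.0
  foot d min -78.0 z there -0.092
top 399 d [-78. -38.  22.] z at far d -89.0 z pct [-111.  -85.  -51.]
  foot d min -78.0 z there -0.081
scene 558 d [-78. -34.  12.] z at far d -79.0 z pct [-110.  -81.  -65.]
time: 13.65
tool_pos: [0.5436, 0.0494, 0.2072]
tool_rot: [3.142, 0.0, -2.927]
contact_force: [0.0, -0.7, -1.8]
opening: 0.0194
grip_force: 40.0
TAU about tilt axis -0.052 roll 0.04 F [ 0.  -0.7 -1.8] z [0.544 0.049 0.207]
  foot d min -78.0 z there -0.091
top 366 d [-78. -37.  63.] z at far d -58.0 z pct [-110.  -85.   -1.]
  foot d min -77.0 z there -0.082
scene 610 d [-77. -26.  66.] z at far d 7.0 z pct [-110.  -79.   14.]
```

```bash
python3 -m handwheel '[8,2,0,0,0.05,-8,-2,0,0,0.05,8,2,0,0,0.05,-8,-2,0,0,0.05,0,0,10,0,0.05,0,0,20,0,0.05,0,0,20,0,0.05,0,0,20,0,0.05]' 40
python3 -m handwheel '[-8,-2,10,0,0.05,-15,-4,20,0,0.05,-15,-4,20,0,0.05,-15,-4,0,0,0.05,-20,-4,0,0,0.05,-25,-5,0,0,0.05,-15,-3,0,0,0.05,0,0,0,0,0.05]';python3 st.py; python3 tilt.py
python3 - <<'E'
from h import *
a,_,_=cam("scene");b,_,_=cam("top")
cv2.imwrite("pics/s4.png",np.hstack([cv2.resize(a[80:240,180:340],(400,400)),cv2.resize(b[90:250,160:320],(400,400))]))
E
```

```text
time: 14.55
tool_pos: [0.5448, 0.0496, 0.2786]
tool_rot: [-3.141, 0.002, -2.926]
contact_force: [-0.3, -0.9, -1.8]
opening: 0.0191
grip_force: 40.0
time: 15.35
tool_pos: [0.4297, 0.0235, 0.3273]
tool_rot: [-3.141, 0.001, -2.927]
contact_force: [-0.4, -0.2, -1.5]
opening: 0.0193
grip_force: 40.0
TAU about tilt axis -0.066 roll 0.063 F [-0.4 -0.2 -1.5] z [0.43  0.023 0.327]
  foot d min -80.0 z there -0.099
top 733 d [-80. -40.  -8.] z at far d -70.0 z pct [-129.  -81.  -45.]
  foot d min -78.0 z there -0.09
scene 964 d [-78. -19.  11.] z at far d -105.0 z pct [-171.  -89.  -61.]
```

View pics/s4.png

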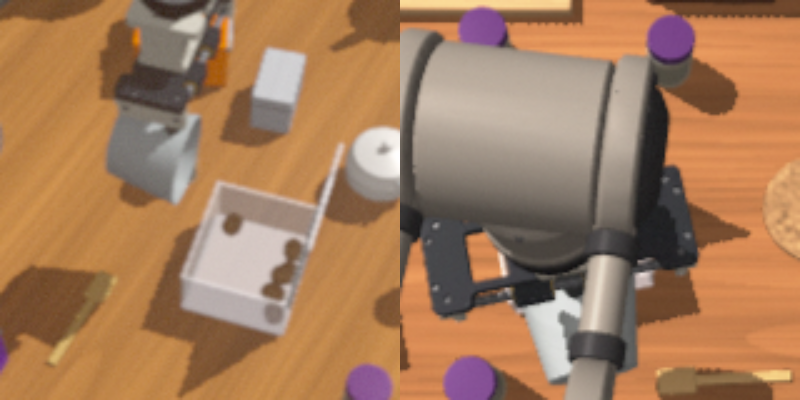

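Five walnuts are visible in the box: (232,222), (292,250), (283,272), (273,290) and (273,313) through the wall. The sixth is probably hidden by the lid side. I right the cup against the inside of the near wall, then check it.

```bash
python3 -m handwheel '[15,3,0,0,0.05,25,5,0,0,0.05,25,6,0,0,0.05,25,6,0,0,0.05,25,5,0,0,0.05,17,4,0,0,0.05,0,0,0,0,0.05]' 40
python3 -m handwheel '[0,0,-20,0,0.05,0,0,-20,0,0.05,0,0,-20,0,0.05,0,0,-20,0,0.05,0,0,-20,0,0.05,0,0,-14,0,0.05,0,0,-10,0,0.05,0,0,0,0,0.05]'
python3 -m handwheel '[-10,-2,0,0,0.05,-10,-2,0,0,0.05,-10,-2,0,0,0.05,-10,-2,0,0,0.05,-10,-2,0,0,0.05,-10,-2,0,0,0.05,-10,-3,0,0,0.05,-10,-2,0,0,0.05]' 6; python3 tilt.py
python3 -m handwheel '[-10,-2,0,0,0.05,-10,-2,0,0,0.05,-10,-2,0,0,0.05,-10,-3,0,0,0.05,-10,-2,0,0,0.05,-10,-2,0,0,0.05]' 6; python3 tilt.py
```

```text
time: 16.25
tool_pos: [0.5656, 0.0531, 0.3251]
tool_rot: [3.141, -0.001, -2.926]
contact_force: [-0.4, -0.9, -1.4]
opening: 0.0197
grip_force: 40.0
time: 17.05
tool_pos: [0.5619, 0.0528, 0.2014]
tool_rot: [3.14, -0.004, -2.926]
contact_force: [-2.3, -1.1, -2.4]
opening: 0.0195
grip_force: 40.0
time: 17.85
tool_pos: [0.483, 0.0353, 0.2029]
tool_rot: [-3.141, 0.001, -2.926]
contact_force: [-0.1, 0.0, 0.9]
opening: 0.0197
grip_force: 6.0
  foot d min -20.0 z there -0.089
top 76 d [-20.  -8.   0.] z at far d -81.0 z pct [-103.  -86.  -74.]
  foot d min -35.0 z there -0.099
scene 588 d [-34.  27. 129.] z at far d 11.0 z pct [-107.  -80.   19.]
time: 18.55
tool_pos: [0.4226, 0.0225, 0.2027]
tool_rot: [3.141, -0.0, -2.926]
contact_force: [1.4, -0.8, -1.2]
opening: 0.0197
grip_force: 6.0
top few
scene 790 d [ 15.  70. 137.] z at far d -97.0 z pct [-107.  -80.  -23.]
```

```bash
python3 -m handwheel '[0,0,0,0,0.05,0,0,0,0,0.05,0,0,15,0,0.05,0,0,25,0,0.05,0,0,25,0,0.05,0,0,25,0,0.05,0,0,0,0,0.05]' 50
python3 tilt.py
python3 - <<'E'
from h import *
im,d,c=cam("scene");hsv=cv2.cvtColor(im,cv2.COLOR_BGR2HSV);print(ray(246.3,264.3,.008,c))
sub=hsv[264-30:264+30,246-30:246+30];print(hsv[264,246],hsv[264,205])
b,_,cb=cam("top");
W=pts(d,c);z=(W[...,2]>.005)&(W[...,2]<.013)&(np.hypot(W[...,0]-.55,W[...,1]+.25)<.1)
P=W[z];print(len(P),cv2.minEnclosingCircle((P[:,:2]*1000).astype(np.float32)))
E
```

```text
time: 19.35
tool_pos: [0.4253, 0.0225, 0.2954]
tool_rot: [-3.14, 0.005, -2.926]
contact_force: [-0.7, -0.3, -0.9]
opening: 0.0186
grip_force: 50.0
top few
  foot d min 10.0 z there -0.104
scene 1319 d [ 17.  73. 136.] z at far d -100.0 z pct [-147.  -96.  -27.]
[ 0.56847605 -0.24676541  0.008     ]
[ 16 124 185] [ 15 152 195]
939 ((545.98779296875, -249.0223846435547), 84.56378936767578)
```

```bash
python3 -m handwheel '[0,-15,0,-0.05,0.05,0,-25,0,-0.08,0.05,0,-30,0,-0.1,0.05,5,-30,0,-0.1,0.05,15,-30,0,-0.1,0.05,20,-30,0,-0.1,0.05,20,-30,0,-0.075,0.05,20,-30,0,0,0.05]' 50
python3 -m handwheel '[15,-20,0,0,0.05,10,-17,0,0,0.05,0,0,-20,0,0.05,0,0,-30,0,0.05,0,0,-30,0,0.05,0,0,-30,0,0.05,0,0,-15,0,0.05,0,0,0,0,0.05]'; python3 tilt.py
```

```text
time: 20.35
tool_pos: [0.5038, -0.1985, 0.2911]
tool_rot: [3.141, -0.003, 2.749]
contact_force: [0.9, 0.4, -2.1]
opening: 0.0189
grip_force: 50.0
time: 21.15
tool_pos: [0.5267, -0.2332, 0.1636]
tool_rot: [3.14, -0.008, 2.752]
contact_force: [-0.1, -0.2, -2.1]
opening: 0.0188
grip_force: 50.0
top few
scene 248 d [ 31.  57. 103.] z at far d -63.0 z pct [-68. -41. -17.]
```

```bash
python3 -m handwheel '[0,0,-6,0,0.05,0,0,-6,0,0.05,-7,3,-6,0,0.05,-7,3,-6,0,0.05,-8,3,-6,0,0.05,-7,3,-6,0,0.05,-8,3,-6,0,0.05]' 6;python3 st.py
python3 -m handwheel '[-6,2,-9,0,0.05,-6,3,-9,0,0.05,-6,2,-9,0,0.05,-6,3,-9,0,0.05,-6,2,-9,0,0.05,0,0,-3,0,0.05,0,0,0,0,0.05]' 5;python3 st.py
python3 - <<'E'
from h import *
im,d,c=cam("scene"); cv2.imwrite("pics/s5.png",np.hstack([cv2.resize(im[170:310,160:300],(400,400)),cv2.resize(im[60:200,210:350],(400,400))]))
E
```

```text
time: 21.95
tool_pos: [0.4917, -0.2195, 0.1266]
tool_rot: [-3.141, 0.002, 2.752]
contact_force: [-0.8, -0.2, -0.4]
opening: 0.0198
grip_force: 6.0
TAU about tilt axis -0.078 roll -0.024 F [-0.8 -0.2 -0.4] z [ 0.492 -0.22   0.127]
time: 22.65
tool_pos: [0.4614, -0.2073, 0.0771]
tool_rot: [3.141, -0.001, 2.752]
contact_force: [-0.0, 0.3, 0.4]
opening: 0.0195
grip_force: 5.0
TAU about tilt axis 0.135 roll 0.125 F [-0.   0.3  0.4] z [ 0.461 -0.207  0.077]
```

View pics/s5.png

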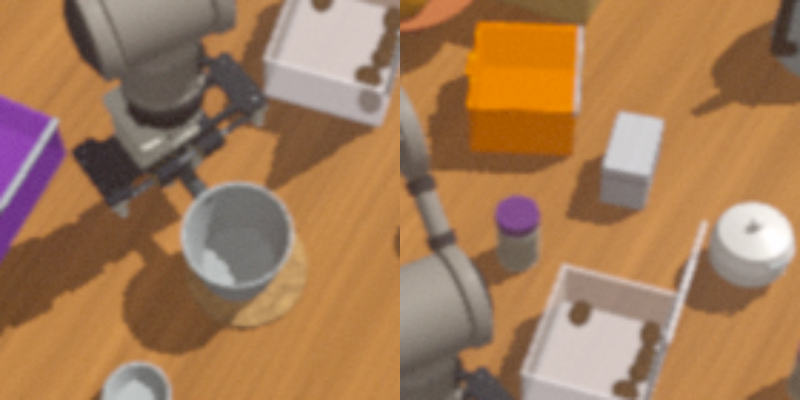

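The cup is empty and stands on the trivet (≈(238,240) left half). I release it and rise clear.

```bash
python3 -m handwheel '[0,0,-2,0,0.1,0,0,0,0,0.3,0,0,0,0,0.3,0,0,0,0,0.5,0,0,0,0,0.5,0,0,0,0,0.6,0,0,0,0,0.6]'
python3 -m handwheel '[0,0,15,0,0.6,0,0,25,0,0.6,-10,10,30,0,0.6,-20,30,30,0,0.6,-20,40,30,0,0.6,-20,40,30,0,0.6,0,20,0,0,0.6,0,0,0,0,0.6]'
python3 - <<'E'
from h import *
im,d,c=cam("scene");b,db,cb=cam("top");W=pts(db,cb)
for n,dd,cc in(("top",db,cb),("scene",d,c)):
    W=pts(dd,cc);ctr=np.array([.563,-.249])
    P=W[(W[...,2]>.09)&(W[...,2]<.105)&(np.hypot(W[...,0]-ctr[0],W[...,1]-ctr[1])<.068)]
    for _ in range(8):
        A=np.c_[2*P[:,:2],np.ones(len(P))];s=np.linalg.lstsq(A,(P[:,:2]**2).sum(1),rcond=None)[0];r=np.sqrt(s[2]+s[:2]@s[:2])
        e=abs(np.hypot(*(P[:,:2]-s[:2]).T)-r);P=P[e<max(.003,np.percentile(e,85))]
    A=np.c_[P[:,:2]-s[:2],np.ones(len(P))];pl=np.linalg.lstsq(A,P[:,2],rcond=None)[0]
    print(n,"rim",s[:2].round(4),r.round(4),"slope",pl.round(3))
    L=(dd>0)&(W[...,2]>.1)&(W[...,2]<.24);q=W[...,:2]-[.5265,.0442];a=q@[.977,.213];bb=q@[-.213,.977]
    L&=(a>.05)&(a<.13)&(abs(bb)<.085);print("lid pts",L.sum(),[(round(lo,2),np.median(a[L&(W[...,2]>lo)&(W[...,2]<lo+.02)]).round(4)) for lo in(.1,.14,.18,.2)],np.percentile(W[...,2][L],99.5))
cv2.imwrite("pics/s6.png",np.hstack([cv2.resize(im[100:310,160:370],(400,400)),cv2.resize(b[110:230,180:300],(400,400))]))
E
```

```text
time: 23.4
tool_pos: [0.4617, -0.2074, 0.0758]
tool_rot: [3.142, 0.0, 2.752]
contact_force: [0.7, -0.0, -0.1]
opening: 0.0527
grip_force: 0.0
time: 24.2
tool_pos: [0.3942, -0.0714, 0.2325]
tool_rot: [3.141, 0.002, 2.755]
contact_force: [-0.8, -0.3, 0.4]
opening: 0.0555
grip_force: 0.0
top rim [ 0.559  -0.2465] 0.0535 slope [-0.016  0.011  0.097]
lid pts 1404 [(0.1, np.float64(0.0726)), (0.14, np.float64(0.0755)), (0.18, np.float64(0.0791)), (0.2, np.float64(0.0808))] 0.22899460425805934
scene rim [ 0.5582 -0.2469] 0.0536 slope [ 0.007 -0.007  0.095]
lid pts 130 [(0.1, np.float64(0.0721)), (0.14, np.float64(0.0757)), (0.18, np.float64(0.0779)), (0.2, np.float64(0.0818))] 0.22834320819350584
```

View pics/s6.png

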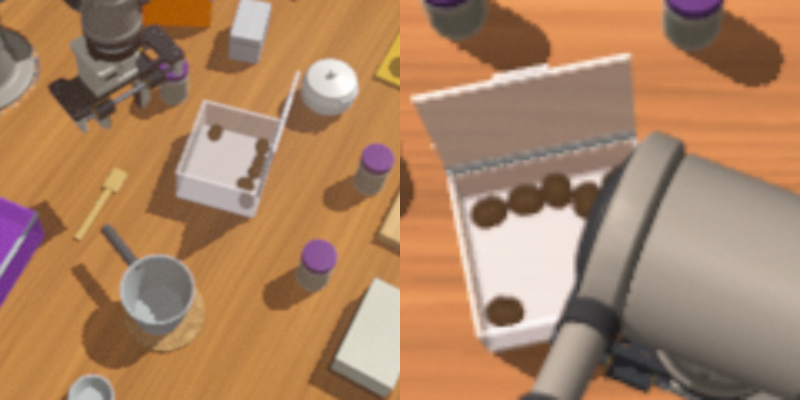

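The cup stands upright and empty on the trivet ((157,290)), and the walnuts are inside the box. Next is the lid: closed fingers go behind it.

```bash
python3 -m handwheel '[0,0,20,-0.12,0,10,0,38,-0.12,0,35,20,0,-0.12,0,35,20,0,-0.12,0,35,20,0,-0.12,0,35,20,0,-0.12,0,35,20,0,-0.12,0,35,20,0,-0.13,0]' 20
python3 -m handwheel '[25,20,0,0,0,0,0,0,0,0,0,0,0,0,0]'
python3 - <<'E'
from h import *
s=robot.observe();q=(s['tool_pos'][:2]-[.5265,.0442])*1000;print("local",q@[.977,.213],q@[-.213,.977],s['opening'],s['tool_rot'])
E
```

```text
time: 25.1
tool_pos: [0.6163, 0.0463, 0.2878]
tool_rot: [-3.14, -0.0, 1.775]
contact_force: [0.8, -0.7, 0.1]
opening: 0.0007
grip_force: 0.0
time: 25.4
tool_pos: [0.6397, 0.0658, 0.2873]
tool_rot: [-3.138, -0.0, 1.782]
contact_force: [-0.4, -1.1, 0.7]
opening: 0.0007
grip_force: 0.0
local 115.22118367500207 -2.979930330557309 0.0007019720644793636 [-3.13842178e+00 -1.64157038e-04  1.78167892e+00]
```

```bash
python3 -m handwheel '[5,1,0,0,0,0,0,-20,0,0,0,0,-25,0,0,0,0,-25,0,0,0,0,-15,0,0,0,0,0,0,0]'
python3 -m handwheel '[-10,-2,0,0,0,-10,-2,0,0,0,-10,-2,0,0,0,-10,-2,0,0,0,-10,-2,0,0,0,-10,-2,0,0,0,-10,-2,0,0,0,-10,-2,0,0,0]'
python3 -m handwheel '[-10,-2,0,0,0,-8,-2,0,0,0,0,0,0,0,0]'
python3 - <<'E'
from h import *
for n in("top","scene"):
    im,d,c=cam(n);W=pts(d,c);q=W[...,:2]-[.5265,.0442];a=q@[.977,.213];b=q@[-.213,.977]
    L=(d>0)&(W[...,2]>.09)&(W[...,2]<.24)&(a<.085)&(a>-.08)&(abs(b)<.085)&(abs(b)>.04)
    print(n,L.sum(),[(lo,(np.median(a[L&(W[...,2]>lo)&(W[...,2]<lo+.02)])*1000).round()) for lo in(.1,.14,.18,.2)])
    cv2.imwrite(f"pics/l_{n}.png",im[60:310,160:400])
E
```

```text
time: 26.0
tool_pos: [0.643, 0.0667, 0.2024]
tool_rot: [-3.137, -0.001, 1.781]
contact_force: [0.0, 0.1, 0.3]
opening: 0.0004
grip_force: 0.0
time: 26.8
tool_pos: [0.5645, 0.0512, 0.206]
tool_rot: [3.139, 0.001, 1.781]
contact_force: [-0.6, 0.3, 0.8]
opening: 0.0004
grip_force: 0.1
time: 27.1
tool_pos: [0.5456, 0.0476, 0.2049]
tool_rot: [3.142, 0.0, 1.781]
contact_force: [0.7, -0.6, -0.0]
opening: 0.0002
grip_force: 0.0
top 231 [(0.1, np.float64(57.0)), (0.14, np.float64(30.0)), (0.18, np.float64(1.0)), (0.2, np.float64(-4.0))]
scene 471 [(0.1, np.float64(52.0)), (0.14, np.float64(24.0)), (0.18, np.float64(-4.0)), (0.2, np.float64(nan))]
  return _methods._mean(a, axis=axis, dtype=dtype,
  ret = ret.dtype.type(ret / rcount)
```

```bash
python3 -m handwheel '[0,0,30,0,0.5,0,0,30,0,0.9,0,15,20,0.02,1,-15,38,0,0.037,1,-25,45,0,0,1,-25,45,0,0,1,-25,45,0,0,1,-20,45,0,0,1]'
python3 -m handwheel '[-16,36,0,0,1,0,10,0,0,1,0,0,0,0,1,0,0,0,0,1]'
python3 - <<'E'
from h import *
for n in("top","scene"):
    im,d,c=cam(n);W=pts(d,c);q=W[...,:2]-[.5265,.0442];a=q@[.977,.213];b=q@[-.213,.977]
    L=(d>0)&(W[...,2]>.06)&(W[...,2]<.2)&(abs(a)<.07)&(abs(b)<.075)
    print(n,L.sum(),np.percentile(W[...,2][L],[5,50,95]).round(4))
    m=((abs(W[...,2]-.069)<.006)&(np.hypot(W[...,0]-.42,W[...,1]-.326)<.075)).astype(np.uint8)
    k,l,s,cc=cv2.connectedComponentsWithStats(m)
    i=1+s[1:,4].argmax();P=W[l==i];print("tin",s[i,4],cv2.minAreaRect((P[:,:2]*1000).astype(np.float32)))
    if n=="top": cv2.imwrite("pics/t7.png",np.hstack([cv2.resize(im[110:230,180:300],(400,400))]*1))
    else: cv2.imwrite("pics/s7.png",cv2.resize(im[100:240,220:360],(400,400)))
cv2.imwrite("pics/ts7.png",np.hstack([cv2.imread("pics/t7.png"),cv2.imread("pics/s7.png")]))
print(robot.observe()['tool_pos'],robot.observe()['tool_rot'])
E
```

```text
time: 28.0
tool_pos: [0.4376, 0.2787, 0.2846]
tool_rot: [3.141, -0.0, 1.839]
contact_force: [0.5, 0.3, 0.4]
opening: 0.0599
grip_force: 0.0
time: 28.4
tool_pos: [0.4233, 0.3223, 0.2842]
tool_rot: [-3.141, 0.001, 1.839]
contact_force: [0.1, -0.9, -0.4]
opening: 0.0901
grip_force: 0.0
top 2810 [0.0823 0.0853 0.0883]
tin 830 ((419.9566650390625, 327.54193115234375), (61.114810943603516, 100.55259704589844), 15.123397827148438)
scene 1663 [0.0797 0.0834 0.0869]
tin 334 ((418.8439025878906, 327.4822082519531), (59.67456817626953, 103.56806945800781), 15.68746566772461)
[0.4234351 0.3217541 0.284306 ] [-3.14142146e+00  5.03709301e-04  1.83697941e+00]
```

View pics/ts7.png

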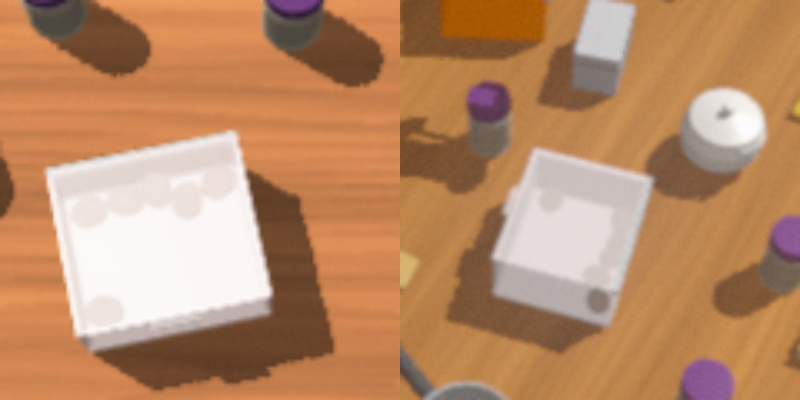

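The lid is shut, with all six walnuts visible under it (top view: (88,210), (125,198), (155,188), (188,200), (217,183), (102,310)). Now the tin.

```bash
python3 - <<'E'
from h import *
d=np.load("top0.npz")["d"];W=pts(d,eyes.calibration("top"));q=W[...,:2]-[.4197,.3274];t=.266
a=q@[np.cos(t),np.sin(t)];b=q@[-np.sin(t),np.cos(t)]
for nm,m in(("body",(abs(a)<.1)&(abs(b)<.045)),("fingers",(abs(a)<.068)&(abs(a)>.034)&(abs(b)<.015))):
    print(nm,W[...,2][m&(d>0)].max())
E
python3 -m handwheel '[-3,5,-20,0,0.88,0,0,-35,0,0.88,0,0,-35,0,0.88,0,0,-35,0,0.88,0,0,-35,0,0.88,0,0,0,0,0.88,0,0,0,0,0.88]'
```

```text
body 0.09036726881693524
fingers 0.00506005732930781
time: 29.2
tool_pos: [0.4204, 0.3273, 0.125]
tool_rot: [-3.141, 0.0, 1.837]
contact_force: [0.4, -0.3, 1.0]
opening: 0.0807
grip_force: 0.0
```

```bash
python3 -m handwheel '[0,0,-20,0,0.88,0,0,-20,0,0.88,0,0,-20,0,0.88,0,0,-13,0,0.88,0,0,0,0,0.6,0,0,0,0,0.55,0,0,0,0,0.55,0,0,0,0,0.55]' 25
python3 -m handwheel '[0,0,0,0,0.55,0,0,0,0,0.55,0,0,5,0,0.55,0,0,15,0,0.55,0,0,25,0,0.55,0,0,25,0,0.55,0,0,25,0,0.55,0,0,20,0,0.55]' 25
```

```text
time: 30.0
tool_pos: [0.4202, 0.3284, 0.0528]
tool_rot: [3.14, -0.001, 1.839]
contact_force: [-0.7, -0.5, 6.9]
opening: 0.0594
grip_force: 25.0
time: 30.8
tool_pos: [0.4197, 0.3281, 0.1682]
tool_rot: [3.14, -0.0, 1.839]
contact_force: [0.3, -0.8, -1.8]
opening: 0.0599
grip_force: 25.0
```

Run:
```python
from h import *
for n in("top","scene"):
    im,d,c=cam(n);W=pts(d,c);q=W[...,:2]-[.5265,.0442];a=q@[.977,.213];b=q@[-.213,.977]
    m=((d>0)&(W[...,2]>.075)&(W[...,2]<.095)&(a>-.09)&(a<.085)&(abs(b)<.1)).astype(np.uint8)
    m=cv2.morphologyEx(m,cv2.MORPH_OPEN,np.ones((9,9)))
    k,l,s,cc=cv2.connectedComponentsWithStats(m);i=1+s[1:,4].argmax();P=W[l==i]
    print(n,s[i,4],[np.round(x,1) for x in cv2.minAreaRect((P[:,:2]*1000).astype(np.float32))],P.mean(0).round(4),np.median(P[:,2]))
print(robot.observe()['tool_pos'],robot.observe()['tool_rot'])
```

```text
top 2974 [array([524.9,  43.3]), array([152.4, 160.1]), np.float64(10.8)] [0.5257 0.045  0.0854] 0.08541600075614042
scene 1670 [array([523.2,  43.6]), array([151.5, 163. ]), np.float64(13.0)] [0.5312 0.0473 0.0834] 0.08336556064581657
[0.42092949 0.32882507 0.16932299] [ 3.13576741e+00 -1.44946504e-03  1.83893375e+00]
```

```bash
python3 -m handwheel '[0,0,20,0,0.55,8,-25,10,0,0.55,15,-40,0,-0.02,0.55,15,-40,0,-0.02,0.55,15,-40,0,-0.011,0.55,15,-40,0,0,0.55,15,-40,0,0,0.55,14,-35,0,0,0.55]'
python3 -m handwheel '[10,-24,0,0,0.55,0,0,0,0,0.55,0,0,0,0,0.55,0,0,0,0,0.55]'; python3 -c "
from cell import robot
for i in range(3): print(robot.observe()['tool_pos'],robot.observe()['tool_rot'])"
```

```text
time: 31.7
tool_pos: [0.5165, 0.066, 0.1952]
tool_rot: [-3.14, -0.0, 1.787]
contact_force: [0.8, 0.1, -0.9]
opening: 0.0598
grip_force: 25.0
time: 32.1
tool_pos: [0.5259, 0.0449, 0.1957]
tool_rot: [-3.14, -0.001, 1.789]
contact_force: [0.1, -0.3, -2.5]
opening: 0.0601
grip_force: 25.0
[0.52591603 0.04487383 0.19573128] [-3.14025198e+00 -7.24881130e-04  1.78854815e+00]
[0.52591603 0.04487383 0.19573128] [-3.14025198e+00 -7.24881130e-04  1.78854815e+00]
[0.52591603 0.04487383 0.19573128] [-3.14025198e+00 -7.24881130e-04  1.78854815e+00]
```

```bash
python3 -m handwheel '[1,0,-15,0,0.55,0,0,-15,0,0.55,0,0,-12,0,0.55,0,0,-6,0,0.55,0,0,-4,0,0.55,0,0,-2,0,0.55,0,0,-1,0,0.55,0,0,0,0,0.55]'
python3 -m handwheel '[0,0,-1,0,0.55,0,0,-1,0,0.55,0,0,0,0,0.55]';python3 -m handwheel '[0,0,-1,0,0.55,0,0,0,0,0.55]';python3 -m handwheel '[0,0,-1,0,0.55,0,0,0,0,0.55]'
```

```text
time: 32.9
tool_pos: [0.5278, 0.044, 0.1417]
tool_rot: [3.141, 0.0, 1.788]
contact_force: [-0.3, -0.7, -0.9]
opening: 0.0597
grip_force: 25.0
time: 33.2
tool_pos: [0.5276, 0.044, 0.1394]
tool_rot: [3.142, 0.0, 1.788]
contact_force: [-0.7, 0.2, -2.5]
opening: 0.0599
grip_force: 25.0
time: 33.4
tool_pos: [0.5276, 0.044, 0.1383]
tool_rot: [-3.141, -0.0, 1.788]
contact_force: [-0.2, 0.6, -2.1]
opening: 0.0594
grip_force: 25.0
time: 33.6
tool_pos: [0.5277, 0.044, 0.1378]
tool_rot: [3.141, 0.0, 1.788]
contact_force: [-0.7, 0.1, 2.0]
opening: 0.0602
grip_force: 25.0
```

```bash
python3 -m handwheel '[0,0,0,0,0.55,0,0,0,0,0.55]' 5;python3 -m handwheel '[0,0,0,0,0.7,0,0,0,0,0.85,0,0,0,0,0.95,0,0,0,0,1,0,0,0,0,1]'
python3 -m handwheel '[0,0,10,0,1,0,0,20,0,1,0,0,30,0,1,0,0,40,0,1,0,0,40,0,1,-10,40,0,0,1,-20,45,0,0,1,-20,45,0,0,1]'
python3 -m handwheel '[-20,45,0,0,1,-20,45,0,0,1,-20,40,0,0,1,0,0,0,0,1]'
python3 - <<'E'
from h import *
for n in("top","scene"):
    im,d,c=cam(n);W=pts(d,c)
    m=((d>0)&(W[...,2]>.145)&(W[...,2]<.165)&(np.hypot(W[...,0]-.527,W[...,1]-.044)<.09)).astype(np.uint8)
    P=W[m>0];print(n,"tin",len(P),[np.round(x,1) for x in cv2.minAreaRect((P[:,:2]*1000).astype(np.float32))],np.percentile(P[:,2],[5,50,95]))
    im_=cv2.resize(im[60:310,150:400] if n=="scene" else im[70:270,130:400],(400,400));cv2.imwrite(f"pics/e_{n}.png",im_)
cv2.imwrite("pics/end.png",np.hstack([cv2.imread("pics/e_top.png"),cv2.imread("pics/e_scene.png")]))
print(robot.observe()['time'],robot.observe()['contact_force'])
E
```

```text
time: 33.8
tool_pos: [0.5277, 0.044, 0.1377]
tool_rot: [3.141, 0.0, 1.788]
contact_force: [-1.9, 0.2, 2.6]
opening: 0.0604
grip_force: 5.0
time: 34.3
tool_pos: [0.5276, 0.044, 0.1374]
tool_rot: [-3.142, -0.0, 1.788]
contact_force: [0.5, 0.9, 0.4]
opening: 0.0902
grip_force: 0.0
time: 35.1
tool_pos: [0.4771, 0.175, 0.2786]
tool_rot: [3.14, -0.0, 1.786]
contact_force: [1.3, 1.3, 0.2]
opening: 0.0922
grip_force: 0.0
time: 35.5
tool_pos: [0.4149, 0.3081, 0.2783]
tool_rot: [3.141, -0.002, 1.794]
contact_force: [0.9, -0.5, 0.1]
opening: 0.092
grip_force: 0.0
top tin 923 [array([528.1,  43.7]), array([60.6, 99.9]), np.float64(12.5)] [0.15211085 0.15513034 0.15778187]
scene tin 536 [array([526.6,  44.4]), array([ 60.3, 103.4]), np.float64(12.0)] [0.14947356 0.15344857 0.15658687]
35.6 [ 0.39707029 -0.74767574 -0.50317534]
```

View pics/end.png

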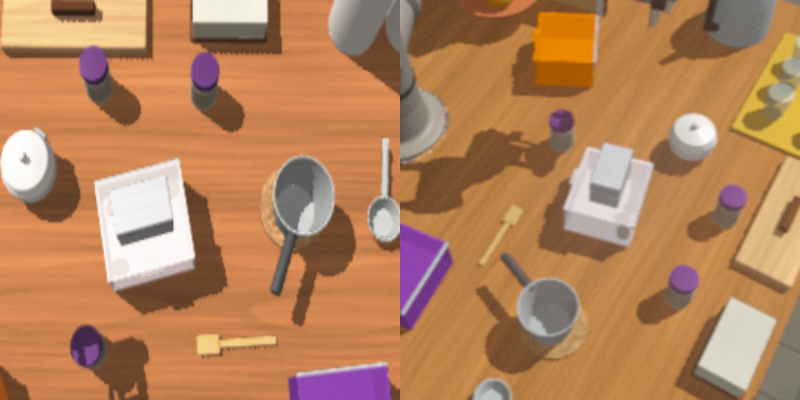

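The final view shows the tin square on the middle of the shut lid ((143,215) top, (610,175) scene). The cup is upright on its trivet and the bystanders are in place.

```bash
python3 -c "
from cell import robot
print(robot.hand_in())"
```

```text
the job is handed in; nothing more can be done
None
```

The job is done and handed in at about 36 s: all six walnuts are in the box, the empty cup stands upright on its trivet, the lid is shut, and the tin was lowered squarely onto the lid within about 2 mm of its middle; the jars, sugar bowl, spoon and strainer look unmoved.

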